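# Put the lost dominoes back in the sliding-top case

## Task

Slide the flush lid of the domino case fully open, then put away the dominoes that are there, one at a time in the order red, yellow, blue (some may be missing): push each one snug into the squaring corner, long side against the longer strip and one end against the shorter, let go of it there, then pick it up square and lay it flat in the bay of its own colour. When all are in, slide the lid fully shut, and leave the cup, hammer, drum and piggy bank where they are.

Things in the scene. Friction and masses are not known exactly. Their poses are not given: they have to be found in the camera images.
- case: ash wood domino case, fixed, 243 x 250 x 40 mm high, rim at 40 mm. Origin on the bench (z 0) under mid-compartment; x (roughly away from the robot) is the way the lid opens, y runs along the row of bays. Outline x -63 to 180, y -125 to 125. Compartment x -55 to 55, y -117 to 117, floor 6 mm up; beyond it a ledge 33 mm high, x 55 to 172, the lid slides over.
- lid (a joint): how far the flat lid is open, m: 0 = fully shut (stop), 0.115 = fully open (stop); starts all but shut. Slides along case +x with 1.2 N of friction and 2 N s/m of damping, stays where it is left. Flush with the rim, no handle: press down with closed fingertips (5 to 15 N) and drag.
- lid_mid (a point): middle of the lid's upper face, 40 mm above the bench, moves with the lid; the lid is a teal plate 110 mm (case x) x 232 mm (case y) x 6 mm with three flat white spots in a line along y.
- corner: squaring corner, fixed: two dark strips 15 mm wide, 7 mm high at a right angle on the bench, a flat green patch between. Origin at their inner corner, z = 0. Longer strip along x on the side far from the robot: inner face y = 0, x -15 to 120 mm. Shorter along y: inner face x = 0, y 0 to 70 mm. The open side is at +x, +y. A squared domino has its centre at x 33, y 19 mm.
- domino_red: red wooden domino with two dots in white, 66 (its x) x 38 (its y) x 22 mm thick (its z), about 45 g, loose. Origin at its centre, 11 mm above what it lies on. Same on both faces, either end may lead. May be absent.
- bay_red (a point): middle of the red bay's floor, 6 mm above the bench, at case x 0, y 80 mm. The bay is a pocket 46 mm (case x) by 74 mm (case y) between ribs 5 mm high: 4 mm to spare around a domino lying with its long side along case y, 36 mm from its sides to the long walls. A domino home has its centre 11 mm above this point. Axes as the case's; seen when the lid is open.
- domino_yellow: yellow wooden domino with three dots in white, 66 (its x) x 38 (its y) x 22 mm thick (its z), about 45 g, loose. Origin at its centre, 11 mm above what it lies on. Same on both faces, either end may lead. May be absent.
- bay_yellow (a point): middle of the yellow bay's floor, 6 mm above the bench, at case x 0, y 0 mm. The bay is a pocket 46 mm (case x) by 74 mm (case y) between ribs 5 mm high: 4 mm to spare around a domino lying with its long side along case y, 36 mm from its sides to the long walls. A domino home has its centre 11 mm above this point. Axes as the case's; seen when the lid is open.
- domino_blue: blue wooden domino with five dots in white, 66 (its x) x 38 (its y) x 22 mm thick (its z), about 45 g, loose. Origin at its centre, 11 mm above what it lies on. Same on both faces, either end may lead. May be absent.
- bay_blue (a point): middle of the blue bay's floor, 6 mm above the bench, at case x 0, y -80 mm. The bay is a pocket 46 mm (case x) by 74 mm (case y) between ribs 5 mm high: 4 mm to spare around a domino lying with its long side along case y, 36 mm from its sides to the long walls. A domino home has its centre 11 mm above this point. Axes as the case's; seen when the lid is open.
- tea_cup: teal plastic tea cup with a handle, 74 mm across, 60 mm high, not to be disturbed. Origin: centre of its underside.
- toy_hammer: wooden toy hammer lying on the bench, 200 mm long, not to be disturbed. Origin: under its middle.
- tin_drum: blue tin drum, 108 mm across, 75 mm high, not to be disturbed. Origin: centre of its underside.
- piggy_bank: brown ceramic piggy bank, about 100 mm long, 90 mm high, not to be disturbed. Origin: centre of its underside.
Mind the look-alikes: they are no part of the job. Of the things that look like the domino_red, the smallest one is meant.

How it is judged:
On the way, in this order (a step that is already met when the one before it is completed fails the run):
1. the lid is slid fully open (value of joint lid above 0.108 m), for 0.2 s.
2. the red domino lies still and released, square against both strips of the corner (within 2.5 mm and 0.04 rad) (x of domino_red in the frame of corner between 0.0305 and 0.0355 m and y of domino_red in the frame of corner between 0.0165 and 0.0215 m and angle between the x axis of domino_red and the x axis of corner, either way round below 0.04 rad and height (world z) of domino_red below 0.0135 m and contact force between domino_red and the fingers below 0.05 N and linear speed of domino_red below 0.01 m/s), for 0.2 s.
3. the yellow domino lies still and released, square against both strips of the corner (within 2.5 mm and 0.04 rad) (x of domino_yellow in the frame of corner between 0.0305 and 0.0355 m and y of domino_yellow in the frame of corner between 0.0165 and 0.0215 m and angle between the x axis of domino_yellow and the x axis of corner, either way round below 0.04 rad and height (world z) of domino_yellow below 0.0135 m and contact force between domino_yellow and the fingers below 0.05 N and linear speed of domino_yellow below 0.01 m/s), for 0.2 s.
4. the blue domino lies still and released, square against both strips of the corner (within 2.5 mm and 0.04 rad) (x of domino_blue in the frame of corner between 0.0305 and 0.0355 m and y of domino_blue in the frame of corner between 0.0165 and 0.0215 m and angle between the x axis of domino_blue and the x axis of corner, either way round below 0.04 rad and height (world z) of domino_blue below 0.0135 m and contact force between domino_blue and the fingers below 0.05 N and linear speed of domino_blue below 0.01 m/s), for 0.2 s.
At the end, for the whole second after the job is handed in: The lid is shut to within 5 mm and every domino that was there lies flat and still in the bay of its own colour (centre within 7 mm of the bay's middle, long side along the bay within 0.15 rad, bottom on the floor of the bay) (value of joint lid below 0.005 m and horizontal distance between domino_red and bay_red below 0.007 m and z of domino_red in the frame of bay_red between 0.009 and 0.0135 m and angle between the x axis of each of domino_red, domino_yellow, domino_blue and the y axis of case, either way round below 0.15 rad and angle between the z axis of each of domino_red, domino_yellow, domino_blue and the z axis of case, either way round below 0.06 rad and linear speed of each of domino_red, domino_yellow, domino_blue below 0.01 m/s and horizontal distance between domino_yellow and bay_yellow below 0.007 m and z of domino_yellow in the frame of bay_yellow between 0.009 and 0.0135 m and horizontal distance between domino_blue and bay_blue below 0.007 m and z of domino_blue in the frame of bay_blue between 0.009 and 0.0135 m); the robot touches nothing.
It fails at once if the tea cup is moved by more than 25 mm (distance of tea_cup from where it was at the start of the episode above 0.025 m).
It fails at once if the toy hammer is moved by more than 25 mm (distance of toy_hammer from where it was at the start of the episode above 0.025 m).
It fails at once if the tin drum is moved by more than 25 mm (distance of tin_drum from where it was at the start of the episode above 0.025 m).
It fails at once if the piggy bank is moved by more than 25 mm (distance of piggy_bank from where it was at the start of the episode above 0.025 m).
Of domino_red, domino_yellow, domino_blue only 2 to 3 are there at a start; the rules pass over those that are not, and their reading is None.
At some moment in a run one of domino_red, domino_yellow, domino_blue may be knocked a few centimetres aside while the robot is not near it.
Once in a run the grip may slacken for a moment while it holds something.
It also fails if it takes over 210 s, if anything falls off the work surface, if the arm or the gripper's body presses on something with over 40 N, if the wrist force passes 120 N, or if a joint passes its speed limit or range.

## Robot

A 6-joint arm with a two-finger parallel gripper is mounted at the origin on the work surface. World frame = base frame: x ahead of the robot, y to its left, z up, the work surface at z = 0. Lengths are in m, angles in rad, forces in N, time in s.
With the tool pointing down it reaches from about 0.225 to 0.725 m from the base axis. Payload 3.1 kg.
Tool frame: the origin (TCP) lies between the finger pads; the fingertips stand ahead of it and the grasp point (between the pads) lies 5 mm behind it (robot.tip_extent is the z of the fingertips in the tool frame, in m); z points along the fingers, y is the line along which they close (so a half turn about z gives the same grasp; the last joint's range is limited). The gripper opens to 85 mm and grips with 20 to 120 N. Pads are 22 mm wide; open, the fingers measure 114 mm over their backs; the gripper's body (76 mm by 85 mm) begins 54 mm behind the grasp point. The pads swing forward as they close: fully open they stand 13 mm farther back than shut.
Start: joints at [1.132, 0.048, 0.099, 1.622, 0, 1.443], TCP at [0.161, 0.5, 0.245] pointing down, gripper open.
Joint ranges: [-2.91, 2.91], [-0.99, 1.94], [-1.21, 1.42], [-2.12, 2.29], [-1.49, 1.47], [-3.14, 3.14]. Speed limits (rad/s): [2.79, 2.79, 3.14, 3.14, 3.14, 3.14].

## Interface

Orientations are given as a unit quaternion [w, x, y, z].
In Python, from plant import robot gives the robot as it stands.
- The arm moves only by the tool send_rows, never from a script. Its argument "moves" is a list of rows, each a list of 6 numbers: the shift along the tool's x, y, z in cm, then the turn, a rotation vector about the tool's x, y, z in rad. A call has 1 to 10 rows; each row is the pose to reach, as a shift and turn from the pose commanded when the call began, along the tool's axes at that moment; what a row does not reach only later rows make up. A row lasts 1/10 s, in which the tool goes at most 50 mm and 8.59 degrees, less where a joint would pass 70% of its speed; a pose out of reach is approached as far as the arm can. A call with a gripper value outside its range is refused whole. "gripper" is the finger opening in cm, from 0 to 8.54, set as the call begins (left out, the last holds). The fingers move at their own pace and stop on an object; "newtons" is the grip in N (left out, the last holds). Time passes only in rows, so rows that repeat a pose let the fingers close. It gives the time, the measured TCP pose, the force, the opening and the grip force at its end, in the units of the state.
- robot.read_state(): the state, without advancing time (a new reading comes with each control period).
- robot.get_image(name): name is "scene" or "top"; returns (picture, depth): 420x560x3 uint8, blue, green, red; 420x560 float32, m along the optical axis (not along the pixel's ray), 0 where there is no reading.
- robot.camera_info(name): a dict with "fx", "fy", "cx", "cy" (pixels), "position" and "orientation" of the camera in the world. Camera axes: x right, y down, z forward; pixel columns grow to the right and rows downward; lengths in m; the calibration is good to about 2 mm. A picture is of the moment at which its call begins. camera_info takes no time and is no camera call.
- robot.finish_job(): hands the job in; it is judged then, once.
The state is a dict: "time_s": time; "joint_positions": joint angles; "joint_velocities": joint speeds; "joint_efforts": joint torques, N m; "tool_pos": TCP position; "ee_rot": TCP orientation; "force": force on the tool from outside, world axes, zero at the start; "wrist_torque": the same for the moment, N m; "finger_gap": finger opening in m; "finger_force": force on a finger pad.
Only numpy, scipy, OpenCV 4.12 (cv2) and the standard library are available. Lean on these libraries where they do the work, as an engineer would, in place of code of your own. Each camera call takes 0.05 s, during which the arm holds its last target. There are 200 camera calls.

## Working session

There is one attempt and no reset: what is moved stays moved. The work goes in short steps, Python scripts to look and compute and a tool call to move; the robot and the scene stay as the last step left them, time stands still between calls to the robot, and variables do not carry over. Pictures are saved under pics/ and viewed, at most 14 in all, crops included, and the job is handed in when it is done.

Besides the shell and the picture viewer there is one more tool, called after ">>>" by a JSON object that holds its "api" and its "payload". send_rows: Moves the arm, as the interface text tells. Its arguments: {"type":"object","properties":{"moves":{"type":"array"},"gripper":{"type":"number"},"newtons":{"type":"number"}},"required":["moves"]}

```bash
ls; mkdir -p pics; python3 - <<'E'
from plant import robot
import cv2
for n in("top","scene"):
    im,d=robot.get_image(n); cv2.imwrite(f"pics/{n}0.png",im); print(n,robot.camera_info(n))
print(robot.read_state(), robot.tip_extent)
E
```

```text
pics
top {'fx': 383.0104875657358, 'fy': 383.0104875657358, 'cx': 275.87415505986417, 'cy': 205.73513595947784, 'position': array([0.55565298, 0.01694611, 1.1467678 ]), 'orientation': array([-0.02943833,  0.71037496, -0.70225443,  0.03659928])}
scene {'fx': 416.32326173813476, 'fy': 416.32326173813476, 'cx': 284.3266066898603, 'cy': 216.69661234257222, 'position': array([1.32599128, 0.68070297, 0.81749459]), 'orientation': array([-0.17092258,  0.35342338,  0.82828807, -0.39977026])}
{'time_s': 0.1, 'joint_positions': array([1.13220311e+00, 4.87039801e-02, 9.77191745e-02, 1.62196914e+00,
       7.59857579e-06, 1.44302449e+00]), 'joint_velocities': array([-0.00109779, -0.00215753,  0.00486857,  0.00147228, -0.0009956 ,
       -0.0011654 ]), 'joint_efforts': array([ 2.39939116e-03, -3.39853227e+01,  3.20934856e+01,  1.58426544e-02,
       -1.27214139e-04,  1.11049772e-05]), 'tool_pos': array([0.16033931, 0.49936975, 0.24420224]), 'ee_rot': array([-3.05080807e-04,  1.54785764e-01,  9.87947470e-01, -1.03477882e-03]), 'force': array([-0.71689855,  0.16494547, -0.12804241]), 'wrist_torque': array([ 0.00408183, -0.07822434, -0.05275871]), 'finger_force': 0.0, 'finger_gap': 0.08511188185598666} 0.014
```

View pics/top0.png

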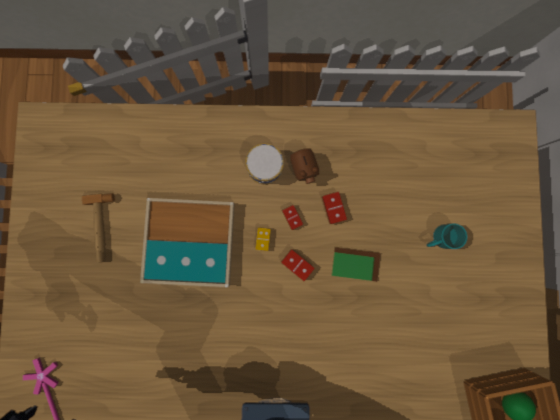

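View pics/scene0.png

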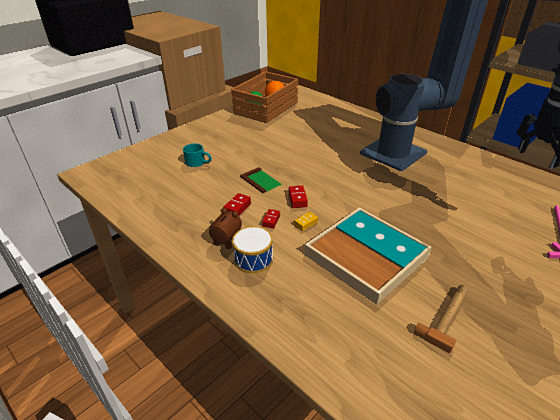

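The top view shows the case at (188,243) with the lid shut. The small red domino is at (292,217), with larger red decoys at (334,208) and (298,265). Yellow is at (263,239), the corner is at (353,266), and there's no blue.

```bash
cat > h.py <<'E'
from plant import robot
import cv2, numpy as np
from scipy.spatial.transform import Rotation as R
def rot(q): return R.from_quat([q[1],q[2],q[3],q[0]])
def world(n,px,z):
    c=robot.camera_info(n); px=np.atleast_2d(px)
    d=np.c_[(px[:,0]-c["cx"])/c["fx"],(px[:,1]-c["cy"])/c["fy"],np.ones(len(px))]
    d=rot(c["orientation"]).apply(d); p=np.array(c["position"])
    return p+d*((z-p[2])/d[:,2])[:,None]
def mask(im,col,box=(235,140,400,300)):
    hsv=cv2.cvtColor(im,cv2.COLOR_BGR2HSV)
    h,s,v=cv2.split(hsv)
    m={"red":((h<6)|(h>174))&(s>170)&(v>90),"yellow":(h>20)&(h<32)&(s>170)&(v>120),"green":(h>50)&(h<75)&(s>120),"teal":(h>82)&(h<98)&(s>120)}[col]
    o=np.zeros_like(m); x0,y0,x1,y1=box; o[y0:y1,x0:x1]=m[y0:y1,x0:x1]
    return cv2.morphologyEx(o.astype(np.uint8)*255,cv2.MORPH_CLOSE,np.ones((5,5)))
def blobs(n,im,col,z,box=(235,140,400,300),amin=60):
    out=[]
    for c in cv2.findContours(mask(im,col,box),cv2.RETR_EXTERNAL,cv2.CHAIN_APPROX_NONE)[0]:
        if cv2.contourArea(c)<amin: continue
        w=world(n,c[:,0].astype(float),z)[:,:2]
        (x,y),(a,b),t=cv2.minAreaRect((w*1000).astype(np.float32))
        if a<b: t+=90; a,b=b,a
        out.append([round(float(q),1) for q in (x,y,a,b,(t+90)%180-90)])
    return out   # mm, long-axis angle deg world
E
python3 - <<'E'
from h import *
im,d=robot.get_image("top")
for c,z in(("red",.022),("yellow",.022),("green",0.)): print(c,blobs("top",im,c,z))
print("teal",blobs("top",im,"teal",.04,(140,190,240,300)))
k=im[195:290,235:385]; cv2.imwrite("pics/crop1.png",cv2.resize(k,None,fx=5.3,fy=5.3,interpolation=cv2.INTER_CUBIC))
k=im[190:295,135:240]; cv2.imwrite("pics/crop2.png",cv2.resize(k,None,fx=5.5,fy=5.5,interpolation=cv2.INTER_CUBIC))
E
```

```text
red [[489.3, -58.9, 84.7, 46.8, 51.0], [628.5, -43.2, 61.9, 34.3, 27.1], [657.8, -166.1, 83.9, 49.7, 15.9]]
yellow [[563.8, 44.4, 64.4, 36.5, -5.5]]
green [[486.3, -224.5, 117.3, 67.6, 83.2]]
teal [[497.7, 262.9, 228.6, 108.5, 87.7]]
```

View pics/crop1.png

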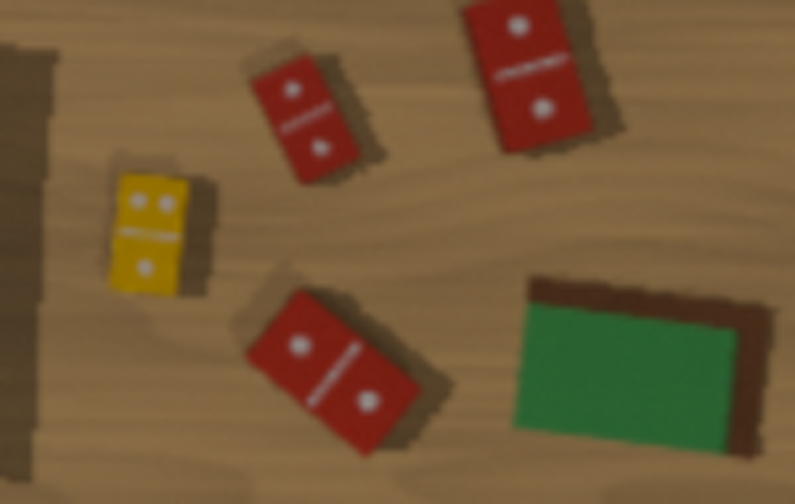

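View pics/crop2.png

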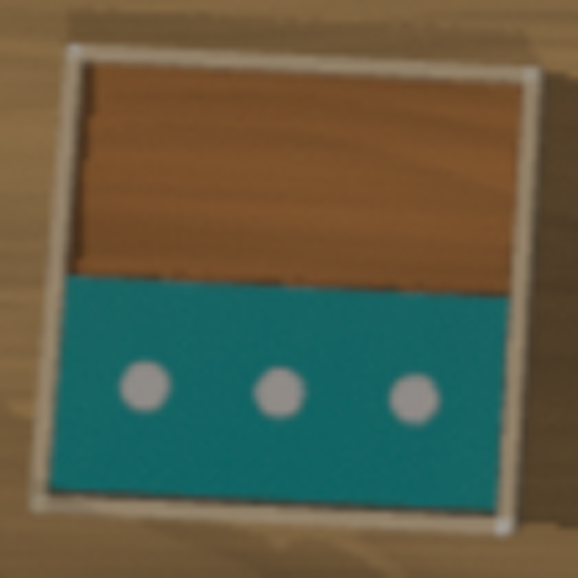

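```bash
cat >> h.py <<'E'
def cmd(): # measured pose -> pos mm, tool-y yaw deg
    s=robot.read_state(); r=rot(s["ee_rot"]); y=r.apply([0,1,0])
    return s["tool_pos"]*1000, np.degrees(np.arctan2(y[1],y[0])), r, s
def plan(x,y,z,yaw=None):
    p,w,r,s=cmd()
    d=r.inv().apply(np.array([x,y,z])-p)/10
    t=0 if yaw is None else (yaw-w+90)%180-90
    print("at",p.round(1),"yaw",round(w,1),"q",s["joint_positions"].round(2),"F",s["force"].round(1),"gap",round(s["finger_gap"]*1000,1))
    print("  -> shift cm",d.round(2),"turn z rad",round(-np.radians(t),3))
E
python3 - <<'E'
from h import *
print(world("top",[[374.2,257.3]],0.)*1000)
k=np.array([[73,47],[537,70],[37,508],[505,530]])/5.5+[135,190]
w=world("top",k,.04)*1000; print(w)
c=w.mean(0)[:2]; ex=(w[0]-w[2]+w[1]-w[3])[:2]; ex/=np.hypot(*ex); ey=(w[0]-w[1]+w[2]-w[3])[:2]; 
print("yaw",np.degrees(np.arctan2(ex[1],ex[0])),np.degrees(np.arctan2(-ey[0],ey[1])),"origin",c-58.5*ex)
print(blobs("scene",robot.get_image("scene")[0],"yellow",.022,(280,195,330,240)))
plan(500,263,80,87.7)
E
```

```text
[[ 512.46277178 -288.5940058     0.        ]]
[[675.90665818 376.21167571  40.        ]
 [666.68072848 131.82810079  40.        ]
 [436.39418541 384.68317327  40.        ]
 [427.57121767 143.2060213   40.        ]]
yaw -2.3748105477444454 -2.1274622297033488 origin [493.18844053 261.40627196]
[[569.2, 47.9, 74.8, 53.3, -5.1]]
at [160.4 499.5 244.5] yaw 72.2 q [ 1.13  0.05  0.1   1.62 -0.    1.44] F [-0.3  0.3 -0.4] gap 85.6
  -> shift cm [-39.57 -12.11  16.46] turn z rad -0.271
```

>>> {"api": "send_rows", "payload": {"moves": [[-20, -6, 5, 0, 0, -0.14], [-39.6, -12.1, 14, 0, 0, -0.27], [-39.6, -12.1, 14, 0, 0, -0.27], [-39.6, -12.1, 14, 0, 0, -0.27], [-39.6, -12.1, 16, 0, 0, -0.27], [-39.6, -12.1, 16, 0, 0, -0.27], [-39.6, -12.1, 16, 0, 0, -0.27], [-39.6, -12.1, 16, 0, 0, -0.27], [-39.6, -12.1, 16, 0, 0, -0.27], [-39.6, -12.1, 16, 0, 0, -0.27]], "gripper": 0}}

```text
time_s: 1.2
tool_pos: [0.5024, 0.259, 0.0811]
ee_rot: [-0.002, 0.024, 1.0, -0.002]
force: [-0.6, 0.6, 0.1]
finger_gap: 0.0001
finger_force: 0.0
```

```bash
python3 - <<'E'
from h import *
plan(500,263,54,87.7); print(robot.tip_extent)
E
```

```text
at [502.4 259.   81.1] yaw 87.3 q [ 0.36  0.18 -0.08  1.31 -0.    0.41] F [-0.6  0.6  0.1] gap 0.1
  -> shift cm [0.25 0.4  2.7 ] turn z rad -0.007
0.014
```

>>> {"api": "send_rows", "payload": {"moves": [[0, 0, 0, 0, 0, 0], [0, 0, 0, 0, 0, 0]]}}

```text
time_s: 1.4
tool_pos: [0.5001, 0.2642, 0.0857]
ee_rot: [-0.0, 0.02, 1.0, 0.0]
force: [0.0, 0.1, 0.2]
finger_gap: 0.0003
finger_force: 0.0
```

```bash
python3 - <<'E'
from h import *
plan(500,263,54,87.7)
E
```

```text
at [500.1 264.2  85.7] yaw 87.7 q [ 0.37  0.18 -0.08  1.32  0.    0.41] F [0.  0.1 0.2] gap 0.3
  -> shift cm [ 0.   -0.12  3.17] turn z rad 0.0
```

>>> {"api": "send_rows", "payload": {"moves": [[0, 0, 1.5, 0, 0, 0], [0, 0, 2.5, 0, 0, 0], [0, 0, 2.8, 0, 0, 0], [0, 0, 2.9, 0, 0, 0], [0, 0, 3.0, 0, 0, 0], [0, 0, 3.1, 0, 0, 0], [0, 0, 3.1, 0, 0, 0], [0, 0, 3.1, 0, 0, 0]]}}

```text
time_s: 2.2
tool_pos: [0.5008, 0.2636, 0.0546]
ee_rot: [0.0, 0.02, 1.0, 0.0]
force: [0.2, 0.4, 0.7]
finger_gap: -0.0
finger_force: 0.0
```

>>> {"api": "send_rows", "payload": {"moves": [[0, 0, 0.1, 0, 0, 0], [0, 0, 0.15, 0, 0, 0], [0, 0, 0.2, 0, 0, 0], [0, 0, 0.2, 0, 0, 0]]}}

```text
time_s: 2.6
tool_pos: [0.5015, 0.2636, 0.054]
ee_rot: [0.001, 0.02, 1.0, 0.0]
force: [-0.1, -0.7, 5.5]
finger_gap: -0.0001
finger_force: 3.0
```

>>> {"api": "send_rows", "payload": {"moves": [[0, 0, 0.1, 0, 0, 0], [-0.5, 0, 0.1, 0, 0, 0], [-1.5, 0, 0.1, 0, 0, 0], [-2.5, 0, 0.1, 0, 0, 0], [-3.5, 0, 0.1, 0, 0, 0], [-4.5, 0, 0.1, 0, 0, 0], [-5.5, 0, 0.1, 0, 0, 0], [-6.5, 0, 0.1, 0, 0, 0]]}}

```text
time_s: 3.4
tool_pos: [0.5674, 0.2611, 0.0541]
ee_rot: [0.002, 0.02, 1.0, 0.001]
force: [-1.7, -0.9, 8.0]
finger_gap: 0.0
finger_force: 4.1
```

>>> {"api": "send_rows", "payload": {"moves": [[-1, 0, 0, 0, 0, 0], [-2, 0, 0, 0, 0, 0], [-3, 0, 0, 0, 0, 0], [-4, 0, 0, 0, 0, 0], [-4.7, 0, 0, 0, 0, 0], [-5.2, 0, 0, 0, 0, 0], [-5.5, 0, 0, 0, 0, 0], [-5.5, 0, 0, 0, 0, 0]]}}

```text
time_s: 4.2
tool_pos: [0.6187, 0.2594, 0.054]
ee_rot: [-0.002, 0.02, 1.0, 0.001]
force: [-7.3, -0.8, 12.4]
finger_gap: 0.0001
finger_force: 6.0
```

```bash
python3 - <<'E'
from h import *
im,d=robot.get_image("top"); print(blobs("top",im,"teal",.04,(140,150,240,300)))
plan(618,258,54,87.7)
cv2.imwrite("pics/lid.png",cv2.resize(im[130:300,130:400],None,fx=2.9,fy=2.9))
E
```

```text
[[607.4, 227.3, 165.7, 107.1, 87.8]]
at [618.7 259.4  54. ] yaw 87.7 q [0.3  0.47 0.22 1.32 0.   0.34] F [-7.4  0.2 11.7] gap -0.1
  -> shift cm [ 0.07 -0.14  0.  ] turn z rad 0.0
```

View pics/lid.png

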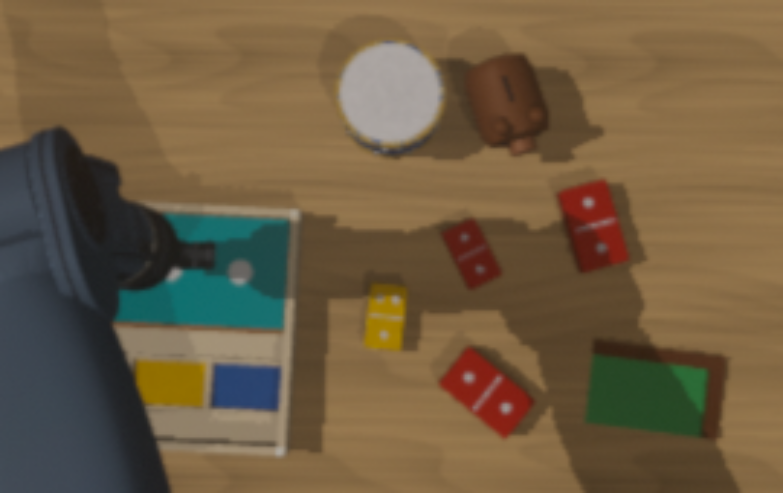

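Lid is dragged to its stop (−7 N reaction); yellow and blue bays visible, the real red domino is the small one at crop (471,253).

>>> {"api": "send_rows", "payload": {"moves": [[0, 0, -3, 0, 0, 0], [0, 0, -6, 0, 0, 0], [0, -8, -8, 0, 0, 0], [0, -12, -8, 0, 0, 0], [0, -12, -8, 0, 0, 0], [0, -12, -8, 0, 0, 0]], "gripper": 5.5}}

```text
time_s: 4.85
tool_pos: [0.6161, 0.1354, 0.1321]
ee_rot: [0.001, 0.023, 1.0, -0.0]
force: [0.0, -0.1, -0.2]
finger_gap: 0.0551
finger_force: 0.0
```

```bash
python3 - <<'E'
from h import *
im,d=robot.get_image("top"); print(blobs("top",im,"red",.022),blobs("top",im,"yellow",.022))
plan(628.5,-43.2,60,117.1)
E
```

```text
[[489.3, -59.0, 84.5, 46.7, 51.6], [675.1, -160.6, 49.8, 49.3, -76.2]] [[563.8, 44.0, 64.3, 38.4, -5.6]]
at [615.9 137.3 131.6] yaw 87.5 q [0.11 0.33 0.19 1.44 0.   0.16] F [-0.1  0.6  0.4] gap 54.9
  -> shift cm [ -2.05 -17.98   7.15] turn z rad -0.517
```

>>> {"api": "send_rows", "payload": {"moves": [[-1, -8, 2, 0, 0, -0.15], [-2, -18, 5.5, 0, 0, -0.51], [-2, -18, 5.5, 0, 0, -0.51], [-2, -18, 5.5, 0, 0, -0.51], [-2, -18, 5.5, 0, 0, -0.51], [-2, -18, 5.5, 0, 0, -0.51], [-2, -18, 5.5, 0, 0, -0.51], [-2, -18, 5.5, 0, 0, -0.51]]}}

```text
time_s: 5.7
tool_pos: [0.6288, -0.04, 0.077]
ee_rot: [0.001, -0.234, 0.972, 0.0]
force: [0.3, -0.2, -0.3]
finger_gap: 0.0546
finger_force: 0.0
```

```bash
python3 - <<'E'
from h import *
im,d=robot.get_image("scene"); cv2.imwrite("pics/s1.png",cv2.resize(im[130:290,180:400],None,fx=3.5,fy=3.5))
plan(628.5,-43.2,22,117.1)
E
```

```text
at [628.8 -40.1  77. ] yaw 117.0 q [-0.17  0.34  0.1   1.33  0.   -0.64] F [-0.2 -0.1 -0.2] gap 55.0
  -> shift cm [ 0.17 -0.26  5.5 ] turn z rad -0.001
```

View pics/s1.png

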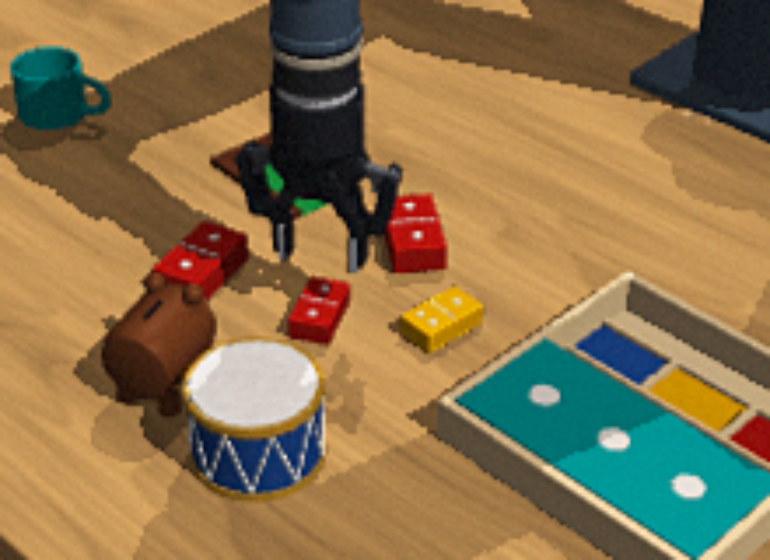

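The scene view shows the gripper straddling above the red domino at crop (320,308), aligned.

>>> {"api": "send_rows", "payload": {"moves": [[0, -0.2, 1.5, 0, 0, 0], [0, -0.2, 3, 0, 0, 0], [0, -0.2, 4.5, 0, 0, 0], [0, -0.2, 5.6, 0, 0, 0], [0, -0.2, 5.6, 0, 0, 0], [0, -0.2, 5.6, 0, 0, 0]]}}

```text
time_s: 6.35
tool_pos: [0.6285, -0.0437, 0.0194]
ee_rot: [-0.001, -0.232, 0.973, 0.0]
force: [0.3, -0.1, -0.0]
finger_gap: 0.055
finger_force: 0.0
```

>>> {"api": "send_rows", "payload": {"moves": [[0, 0, 0, 0, 0, 0], [0, 0, 0, 0, 0, 0], [0, 0, 0, 0, 0, 0], [0, 0, 0, 0, 0, 0]], "gripper": 3.0, "newtons": 25}}

```text
time_s: 6.75
tool_pos: [0.63, -0.0439, 0.0214]
ee_rot: [0.001, -0.232, 0.973, -0.0]
force: [-0.3, -0.5, 1.8]
finger_gap: 0.0376
finger_force: 25.6
```

```bash
python3 - <<'E'
from h import *
print(robot.tip_extent,robot.read_state()["finger_force"]); plan(628.5,-43.2,20,117.1)
E
```

```text
0.014 25.638490319252014
at [630.  -43.9  21.4] yaw 116.9 q [-0.18  0.38  0.04  1.23  0.   -0.64] F [-0.3 -0.5  1.8] gap 37.6
  -> shift cm [0.1  0.13 0.14] turn z rad -0.004
```

>>> {"api": "send_rows", "payload": {"moves": [[0, 0, -2, 0, 0, 0], [0, 0, -4.5, 0, 0, 0], [0, 0, -6, 0, 0, 0]]}}

```text
time_s: 7.05
tool_pos: [0.6298, -0.0438, 0.0822]
ee_rot: [0.001, -0.232, 0.973, -0.0]
force: [0.8, -0.2, 0.0]
finger_gap: 0.0375
finger_force: 25.3
```

```bash
python3 - <<'E'
from h import *
plan(491.9,-245.6,60,173.2)
E
```

```text
at [629.8 -43.8  82.2] yaw 116.9 q [-0.18  0.34  0.12  1.34 -0.   -0.64] F [ 0.8 -0.2  0. ] gap 37.5
  -> shift cm [ 21.43 -11.76   2.2 ] turn z rad -0.983
```

>>> {"api": "send_rows", "payload": {"moves": [[5, -3, 0, 0, 0, -0.15], [10, -6, 0, 0, 0, -0.3], [14, -8, 0, 0, 0, -0.45], [18, -10, 0, 0, 0, -0.6], [21.4, -11.8, 0, 0, 0, -0.75], [21.4, -11.8, 1, 0, 0, -0.98], [21.4, -11.8, 2, 0, 0, -0.98], [21.4, -11.8, 2, 0, 0, -0.98], [21.4, -11.8, 2, 0, 0, -0.98], [21.4, -11.8, 2, 0, 0, -0.98]], "newtons": 40}}

```text
time_s: 8.05
tool_pos: [0.4922, -0.2456, 0.0609]
ee_rot: [0.0, -0.662, 0.749, -0.0]
force: [-0.1, -0.3, 0.2]
finger_gap: 0.0367
finger_force: 46.8
```

```bash
python3 - <<'E'
from h import *
plan(491.9,-245.6,22,173.2)
im,d=robot.get_image("scene"); cv2.imwrite("pics/s2.png",cv2.resize(im[90:290,180:400],None,fx=2.9,fy=2.9))
E
```

```text
at [ 492.2 -245.6   60.9] yaw 173.0 q [-0.58  0.15 -0.16  1.26 -0.   -2.03] F [-0.1 -0.3  0.2] gap 36.7
  -> shift cm [0.01 0.03 3.89] turn z rad -0.004
```

View pics/s2.png

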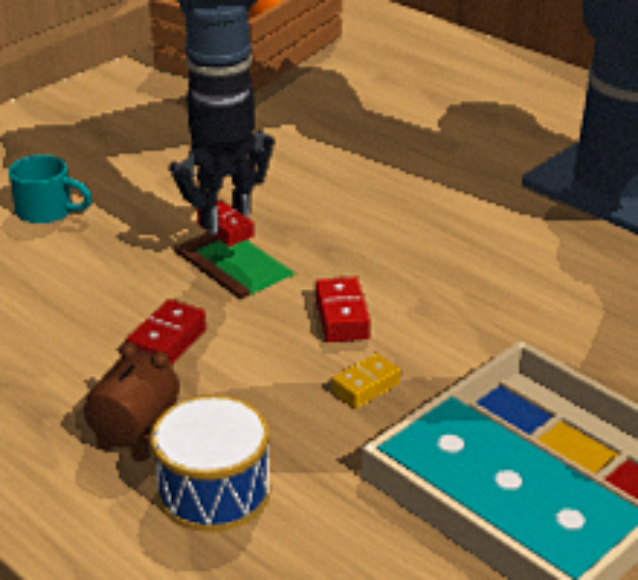

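The red domino is held above the green patch at crop (232,222), clear of the strips.

>>> {"api": "send_rows", "payload": {"moves": [[0, 0, 2, 0, 0, 0], [0, 0, 3, 0, 0, 0], [0, 0, 3.6, 0, 0, 0], [0, 0, 3.8, 0, 0, 0], [0, 0, 3.9, 0, 0, 0], [0, 0, 3.9, 0, 0, 0], [0, 0, 3.9, 0, 0, 0]], "newtons": 25}}

```text
time_s: 8.8
tool_pos: [0.4921, -0.2461, 0.0219]
ee_rot: [0.0, -0.663, 0.749, -0.001]
force: [0.9, -0.1, 0.0]
finger_gap: 0.037
finger_force: 46.8
```

>>> {"api": "send_rows", "payload": {"moves": [[0, 0, 0.1, 0, 0, 0], [0, -0.3, 0.1, 0, 0, 0], [0, -0.5, 0.1, 0, 0, 0], [0, -0.6, 0.1, 0, 0, 0], [0, -0.7, 0.1, 0, 0, 0], [0, -0.7, 0.1, 0, 0, 0]]}}

```text
time_s: 9.4
tool_pos: [0.4984, -0.2471, 0.0215]
ee_rot: [-0.001, -0.663, 0.749, -0.0]
force: [-3.8, 0.8, 6.5]
finger_gap: 0.0368
finger_force: 47.5
```

>>> {"api": "send_rows", "payload": {"moves": [[0.3, 0, 0, 0, 0, 0], [0.5, 0, 0, 0, 0, 0], [0.6, 0, 0, 0, 0, 0], [0.7, 0, 0, 0, 0, 0], [0.7, 0, 0, 0, 0, 0]]}}

```text
time_s: 9.9
tool_pos: [0.4984, -0.2515, 0.0215]
ee_rot: [0.002, -0.663, 0.748, 0.001]
force: [-0.4, 6.2, 6.8]
finger_gap: 0.0366
finger_force: 47.6
```

>>> {"api": "send_rows", "payload": {"moves": [[0, 0, -0.12, 0, 0, 0], [0, -0.1, -0.12, 0, 0, 0], [0.05, -0.15, -0.12, 0, 0, 0], [0.05, -0.15, -0.12, 0, 0, 0]]}}

```text
time_s: 10.3
tool_pos: [0.4983, -0.2522, 0.0215]
ee_rot: [0.001, -0.663, 0.748, 0.002]
force: [-2.8, 6.3, 6.3]
finger_gap: 0.0366
finger_force: 47.5
```

```bash
python3 - <<'E'
from h import *
plan(498,-253.4,22,173.2)
im,d=robot.get_image("top"); cv2.imwrite("pics/c1.png",cv2.resize(im[225:295,310:410],None,fx=7,fy=7,interpolation=cv2.INTER_CUBIC))
E
```

```text
at [ 498.3 -252.2   21.5] yaw 173.1 q [-0.59  0.21 -0.18  1.19  0.   -2.04] F [-2.8  6.3  6.3] gap 36.6
  -> shift cm [ 0.12  0.02 -0.05] turn z rad -0.002
```

>>> {"api": "send_rows", "payload": {"moves": [[0, 0, -0.1, 0, 0, 0], [0, -0.1, -0.1, 0, 0, 0], [0.1, -0.2, -0.1, 0, 0, 0], [0.1, -0.2, -0.1, 0, 0, 0]]}}

```text
time_s: 10.75
tool_pos: [0.4984, -0.2523, 0.0216]
ee_rot: [0.0, -0.663, 0.748, 0.004]
force: [-4.6, 7.7, 5.5]
finger_gap: 0.0366
finger_force: 47.5
```

>>> {"api": "send_rows", "payload": {"moves": [[0, 0, 0, 0, 0, 0], [0, 0, 0, 0, 0, 0], [0, 0, 0, 0, 0, 0], [0, 0, -3, 0, 0, 0], [0, 0, -6, 0, 0, 0], [0, 0, -10, 0, 0, 0], [15, 0, -12, 0, 0, 0], [15, 0, -12, 0, 0, 0], [15, 0, -12, 0, 0, 0], [15, 0, -12, 0, 0, 0]], "gripper": 5.5}}

```text
time_s: 11.75
tool_pos: [0.4819, -0.4115, 0.1432]
ee_rot: [-0.001, -0.66, 0.751, -0.003]
force: [-0.0, 1.0, -0.9]
finger_gap: 0.0551
finger_force: 0.0
```

```bash
python3 - <<'E'
from h import *
im,d=robot.get_image("top"); cv2.imwrite("pics/c2.png",cv2.resize(im[225:295,310:410],None,fx=7,fy=7,interpolation=cv2.INTER_CUBIC))
print(blobs("top",im,"red",.022,(235,140,400,300)),blobs("top",im,"yellow",.022)); plan(498,-253.4,22,173.2)
k=blobs("top",im,"yellow",.006,(150,240,235,290)); print("bay",k)
E
```

```text
[[499.7, -251.6, 66.1, 34.9, 83.5], [489.1, -58.9, 84.5, 46.7, 51.4], [657.8, -166.1, 83.2, 49.5, 16.7]] [[564.1, 45.1, 64.0, 35.3, -5.6]]
at [ 482.1 -408.5  142.7] yaw 172.7 q [-0.81  0.33  0.21  1.46 -0.   -2.25] F [ 0.4  1.2 -0.1] gap 55.5
  -> shift cm [-15.61   0.4   12.04] turn z rad -0.008
bay [[493.9, 262.6, 68.4, 42.7, 87.6]]
```

View pics/c2.png

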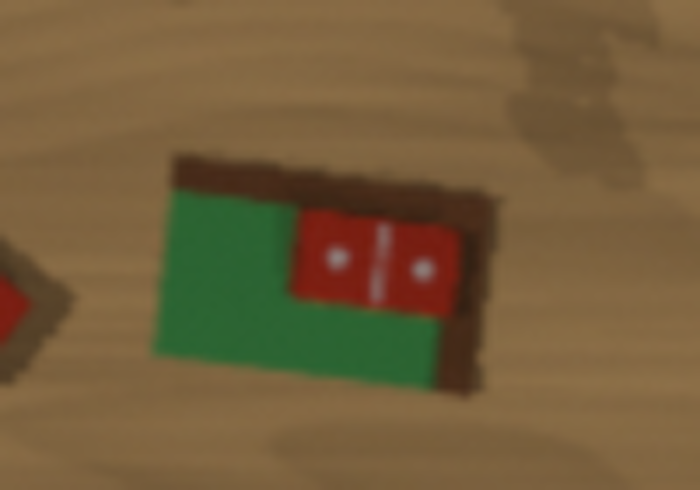

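```bash
cat >> h.py <<'E'
O=np.array([513.2,-288.4]); EX=np.array([np.cos(np.radians(83.2)),np.sin(np.radians(83.2))]); EY=np.array([-EX[1],EX[0]])
def proj(n,p):
    c=robot.camera_info(n); v=rot(c["orientation"]).inv().apply(np.atleast_2d(p)/1000-np.array(c["position"]))
    return np.c_[c["fx"]*v[:,0]/v[:,2]+c["cx"],c["fy"]*v[:,1]/v[:,2]+c["cy"]].astype(np.float32)
def rect(im,z,x=(-30,140),y=(-30,90),n="top"): # 2 px/mm rectified corner-frame picture as float BGR
    X,Y=np.meshgrid(np.arange(*x,.5),np.arange(*y,.5)); w=O+X[...,None]*EX+Y[...,None]*EY
    q=proj(n,np.c_[w.reshape(-1,2),np.full(X.size,z)]).reshape(X.shape+(2,))
    return cv2.remap(im,q[...,0],q[...,1],cv2.INTER_CUBIC).astype(float)
def edges(sig,x0,lo=None):
    h=(sig.max()+sig.min())/2; i=np.where(np.diff(sig>h))[0]
    return [round(float(x0+.5*(k+(h-sig[k])/(sig[k+1]-sig[k]))),1) for k in i]
def corner_report(im,col):
    g=rect(im,0); t=rect(im,22); G=g[...,1]-g[...,2]
    S=(t[...,2]-t[...,1]) if col=="red" else (t[...,2]-t[...,0])
    r=lambda a,y0,y1:a[int((y0+30)*2):int((y1+30)*2)].mean(0)
    c=lambda a,x0,x1:a[:,int((x0+30)*2):int((x1+30)*2)].mean(1)
    print("green x",edges(r(G,48,62),-30),"green y",edges(c(G,80,110),-30))
    print(col,"x",edges(r(S,12,16),-30),edges(r(S,24,28),-30),"y",edges(c(S,10,14),-30),edges(c(S,52,56),-30))
E
python3 - <<'E'
from h import *
im,_=robot.get_image("top"); corner_report(im,"red")
E
```

```text
green x [0.9, 120.2] green y [-0.3, 69.2]
red x [-4.4, -1.9, 70.4, 127.4] [70.9, 126.5] y [37.8, 70.1] [37.6, 70.1]
```

```bash
python3 - <<'E'
from h import *
im,_=robot.get_image("top"); t=rect(im,22); S=t[...,2]; r=S[84:92].mean(0)
print("right",[(x,int(r[int((x+30)*2)])) for x in range(-12,8)]); print("left",[(x,int(r[int((x+30)*2)])) for x in range(58,78)])
E
```

```text
right [(-12, 104), (-11, 95), (-10, 85), (-9, 76), (-8, 71), (-7, 66), (-6, 60), (-5, 56), (-4, 53), (-3, 51), (-2, 51), (-1, 57), (0, 67), (1, 78), (2, 92), (3, 105), (4, 113), (5, 120), (6, 122), (7, 121)]
left [(58, 124), (59, 124), (60, 125), (61, 125), (62, 126), (63, 125), (64, 123), (65, 121), (66, 117), (67, 109), (68, 99), (69, 89), (70, 76), (71, 67), (72, 60), (73, 51), (74, 46), (75, 43), (76, 41), (77, 41)]
```

```bash
sed -i 's/^O=.*O=/O=/; s/O=np.array(\[513.2,-288.4\])/O=np.array([513.8,-288.0])/' h.py; cat >> h.py <<'E'
def C(x,y): return O+x*EX+y*EY
E
python3 - <<'E'
from h import *
plan(*C(88,19),60,173.2)
E
```

```text
at [ 482.6 -404.6  142.2] yaw 173.0 q [-0.8   0.32  0.21  1.46  0.   -2.25] F [-0.5 -0.2 -0.2] gap 55.3
  -> shift cm [-20.75   0.27   8.23] turn z rad -0.004
```

>>> {"api": "send_rows", "payload": {"moves": [[-10, 0.3, 0, 0, 0, 0], [-20.7, 0.3, 0, 0, 0, 0], [-20.7, 0.3, 0, 0, 0, 0], [-20.7, 0.3, 4, 0, 0, 0], [-20.7, 0.3, 8, 0, 0, 0], [-20.7, 0.3, 10, 0, 0, 0], [-20.7, 0.3, 12, 0, 0, 0], [-20.7, 0.3, 12, 0, 0, 0], [-20.7, 0.3, 12, 0, 0, 0]], "gripper": 0}}

```text
time_s: 12.8
tool_pos: [0.5046, -0.1972, 0.0226]
ee_rot: [-0.0, -0.663, 0.748, 0.0]
force: [-0.3, -0.3, 0.2]
finger_gap: -0.0001
finger_force: 0.0
```

>>> {"api": "send_rows", "payload": {"moves": [[0.2, 0, 0, 0, 0, 0], [0.4, 0, 0, 0, 0, 0], [0.6, 0, 0, 0, 0, 0], [0.8, 0, 0, 0, 0, 0], [0.9, 0, 0, 0, 0, 0], [0.9, 0, 0, 0, 0, 0]]}}

```text
time_s: 13.4
tool_pos: [0.5038, -0.2078, 0.0226]
ee_rot: [0.0, -0.663, 0.749, -0.0]
force: [0.4, 0.3, 0.3]
finger_gap: 0.0001
finger_force: 0.0
```

>>> {"api": "send_rows", "payload": {"moves": [[0.1, 0, 0, 0, 0, 0], [0.2, 0, 0, 0, 0, 0], [0.3, 0, 0, 0, 0, 0], [0.4, 0, 0, 0, 0, 0], [0.4, 0, 0, 0, 0, 0]]}}

```text
time_s: 13.9
tool_pos: [0.5034, -0.2101, 0.0224]
ee_rot: [0.001, -0.663, 0.749, 0.001]
force: [0.5, 4.5, 1.9]
finger_gap: -0.0001
finger_force: 2.4
```

>>> {"api": "send_rows", "payload": {"moves": [[-0.5, 0, 0, 0, 0, 0], [-1.5, 0, 0, 0, 0, 0], [-1.5, 0, 0, 0, 0, 0], [-1.5, 0, -3, 0, 0, 0], [-1.5, 0, -5, 0, 0, 0], [3, 0, -6, 0, 0, 0], [4.3, 0, -6, 0, 0, 0], [4.3, 0, -6, 0, 0, 0]], "gripper": 5.5}}

```text
time_s: 14.7
tool_pos: [0.4982, -0.2562, 0.083]
ee_rot: [-0.0, -0.662, 0.75, -0.001]
force: [0.5, -0.7, 0.2]
finger_gap: 0.055
finger_force: 0.0
```

```bash
python3 - <<'E'
from h import *
plan(*C(33,19.5),21.5,173.2)
E
```

```text
at [ 498.2 -256.2   83. ] yaw 172.9 q [-0.59  0.16 -0.1   1.31 -0.   -2.04] F [ 0.5 -0.7  0.2] gap 55.0
  -> shift cm [-0.33  0.03  6.15] turn z rad -0.006
```

>>> {"api": "send_rows", "payload": {"moves": [[-0.2, 0, 2, 0, 0, 0], [-0.2, 0, 4, 0, 0, 0], [-0.2, 0, 5.5, 0, 0, 0], [-0.2, 0, 6.1, 0, 0, 0], [-0.2, 0, 6.1, 0, 0, 0], [-0.2, 0, 6.1, 0, 0, 0]]}}

```text
time_s: 15.3
tool_pos: [0.4987, -0.252, 0.0219]
ee_rot: [0.0, -0.663, 0.749, -0.0]
force: [-0.5, -0.4, 1.0]
finger_gap: 0.055
finger_force: 0.0
```

>>> {"api": "send_rows", "payload": {"moves": [[0, 0, 0, 0, 0, 0], [0, 0, 0, 0, 0, 0], [0, 0, 0, 0, 0, 0], [0, 0, -1.5, 0, 0, 0], [0, 0, -4, 0, 0, 0], [0, 0, -8, 0, 0, 0], [0, 0, -8, 0, 0, 0]], "gripper": 3.0, "newtons": 40}}

```text
time_s: 16.0
tool_pos: [0.5029, -0.2548, 0.1095]
ee_rot: [0.002, -0.663, 0.749, -0.007]
force: [1.2, -1.0, 0.4]
finger_gap: 0.0366
finger_force: 42.2
```

```bash
python3 - <<'E'
from h import *
a=np.radians(-2.3); c=np.array([494,262.3])
B=lambda x,y:c+[x*np.cos(a)-y*np.sin(a),x*np.sin(a)+y*np.cos(a)]
print("red bay",B(0,80)); plan(*B(0,80),100,177.7)
E
```

```text
red bay [497.2105434  342.23555161]
at [ 502.9 -254.8  109.5] yaw 173.0 q [-0.59  0.15 -0.07  1.34  0.   -2.04] F [ 1.2 -1.   0.4] gap 36.6
  -> shift cm [-59.2    7.81   0.5 ] turn z rad -0.081
```

>>> {"api": "send_rows", "payload": {"moves": [[-4, 0.5, 0, 0, 0, -0.02], [-9, 1.2, 0, 0, 0, -0.04], [-14, 1.8, 0, 0, 0, -0.06], [-19, 2.5, 0, 0, 0, -0.08], [-24, 3.2, 0, 0, 0, -0.08], [-29, 3.8, 0, 0, 0, -0.08], [-34, 4.5, 0, 0, 0, -0.08], [-39, 5.2, 0, 0, 0, -0.08], [-43, 5.7, 0, 0, 0, -0.08], [-46, 6.0, 0, 0, 0, -0.08]]}}

```text
time_s: 17.0
tool_pos: [0.4947, 0.2151, 0.1024]
ee_rot: [0.001, -0.693, 0.721, -0.0]
force: [0.1, -0.1, -0.1]
finger_gap: 0.0369
finger_force: 42.2
```

```bash
python3 - <<'E'
from h import *
im,_=robot.get_image("top")
for c in("red",): print(blobs("top",im,c,.006,(135,220,240,290),40), blobs("top",im,"yellow",.006,(135,220,240,290),40))
plan(497.2,342.2,100,177.7)
E
```

```text
[[490.8, 209.9, 35.3, 23.5, 1.5]] []
at [494.8 218.8 102.4] yaw 177.9 q [ 0.29  0.1  -0.13  1.34  0.01 -1.25] F [ 0.8  2.2 -0.5] gap 36.8
  -> shift cm [-12.34   0.2    0.31] turn z rad 0.004
```

>>> {"api": "send_rows", "payload": {"moves": [[-5, 0.1, 0, 0, 0, 0], [-9, 0.2, 0, 0, 0, 0], [-12, 0.2, 0, 0, 0, 0], [-12, 0.2, 2, 0, 0, 0], [-12, 0.2, 3, 0, 0, 0], [-12, 0.2, 3, 0, 0, 0], [-12, 0.2, 3, 0, 0, 0], [-12, 0.2, 3, 0, 0, 0]]}}

```text
time_s: 17.85
tool_pos: [0.4983, 0.3313, 0.0725]
ee_rot: [0.001, -0.692, 0.722, -0.0]
force: [0.4, 0.2, -1.4]
finger_gap: 0.037
finger_force: 42.2
```

```bash
python3 - <<'E'
from h import *
plan(497.2,342.2,28.5,177.7)
im,d=robot.get_image("scene"); cv2.imwrite("pics/s3.png",cv2.resize(im[150:310,290:450],None,fx=3.7,fy=3.7))
E
```

```text
at [498.3 331.3  72.5] yaw 177.5 q [ 0.47  0.27 -0.    1.3   0.   -1.05] F [ 0.4  0.2 -1.4] gap 37.0
  -> shift cm [-1.08  0.16  4.4 ] turn z rad -0.003
```

View pics/s3.png

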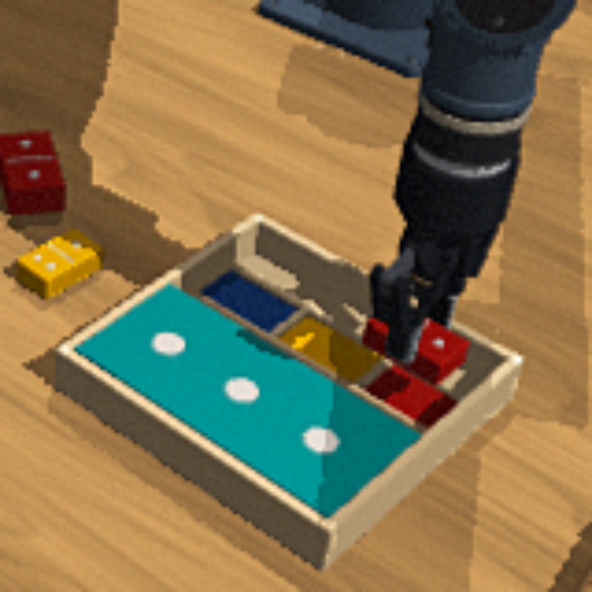

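The domino is held above the red bay (crop 415,345); it needs ~11 mm more along +y before lowering.

>>> {"api": "send_rows", "payload": {"moves": [[-1.1, 0.1, 0, 0, 0, 0], [-1.1, 0.1, 1, 0, 0, 0], [-1.1, 0.1, 1.5, 0, 0, 0], [-1.1, 0.1, 1.5, 0, 0, 0], [-1.1, 0.1, 1.5, 0, 0, 0]]}}

```text
time_s: 18.4
tool_pos: [0.4966, 0.3425, 0.0557]
ee_rot: [-0.001, -0.692, 0.722, 0.0]
force: [0.0, -0.8, -1.3]
finger_gap: 0.0367
finger_force: 42.2
```

```bash
python3 - <<'E'
from h import *
plan(497.2,343,28.5,177.7)
E
```

```text
at [496.6 342.5  55.7] yaw 177.6 q [ 0.49  0.29 -0.    1.28 -0.   -1.04] F [ 0.  -0.8 -1.3] gap 36.7
  -> shift cm [-0.06 -0.06  2.72] turn z rad -0.001
```

>>> {"api": "send_rows", "payload": {"moves": [[0, 0, 1, 0, 0, 0], [0, 0, 1.8, 0, 0, 0], [0, 0, 2.2, 0, 0, 0], [0, 0, 2.5, 0, 0, 0], [0, 0, 2.7, 0, 0, 0], [0, 0, 2.8, 0, 0, 0], [0, 0, 2.8, 0, 0, 0]]}}

```text
time_s: 19.1
tool_pos: [0.4971, 0.3428, 0.0291]
ee_rot: [0.0, -0.692, 0.722, -0.0]
force: [-1.1, -0.8, 2.5]
finger_gap: 0.0368
finger_force: 42.6
```

>>> {"api": "send_rows", "payload": {"moves": [[0, 0, 0.1, 0, 0, 0], [0, 0, 0.1, 0, 0, 0]]}}

```text
time_s: 19.3
tool_pos: [0.4971, 0.3428, 0.0291]
ee_rot: [0.0, -0.692, 0.722, -0.0]
force: [-4.0, -1.5, 6.3]
finger_gap: 0.0369
finger_force: 43.0
```

>>> {"api": "send_rows", "payload": {"moves": [[0, 0, 0, 0, 0, 0], [0, 0, 0, 0, 0, 0], [0, 0, -2, 0, 0, 0], [0, 0, -4, 0, 0, 0], [0, 0, -8, 0, 0, 0], [5, 0, -10, 0, 0, 0], [10, 0, -10, 0, 0, 0], [15, 0, -10, 0, 0, 0], [20, 0, -10, 0, 0, 0], [22, 0, -10, 0, 0, 0]], "gripper": 5.2}}

```text
time_s: 20.3
tool_pos: [0.4878, 0.1197, 0.1274]
ee_rot: [-0.0, -0.691, 0.723, -0.001]
force: [0.5, 1.3, -0.3]
finger_gap: 0.0521
finger_force: 0.0
```

```bash
python3 - <<'E'
from h import *
im,_=robot.get_image("top")
print(blobs("top",im,"red",.028,(135,220,240,290),40),blobs("top",im,"yellow",.022))
cv2.imwrite("pics/t4.png",cv2.resize(im[185:300,130:290],None,fx=4.9,fy=4.9,interpolation=cv2.INTER_CUBIC))
plan(564,44.5,60,84.4)
E
```

```text
[[497.8, 341.3, 57.7, 37.2, -89.4]] [[563.7, 44.1, 64.7, 37.9, -5.6]]
at [487.8 117.6 127.3] yaw 177.3 q [ 0.11 -0.01 -0.19  1.39 -0.   -1.42] F [-1.  -1.6  0. ] gap 52.0
  -> shift cm [ 6.92 -7.95  6.76] turn z rad -1.52
```

View pics/t4.png

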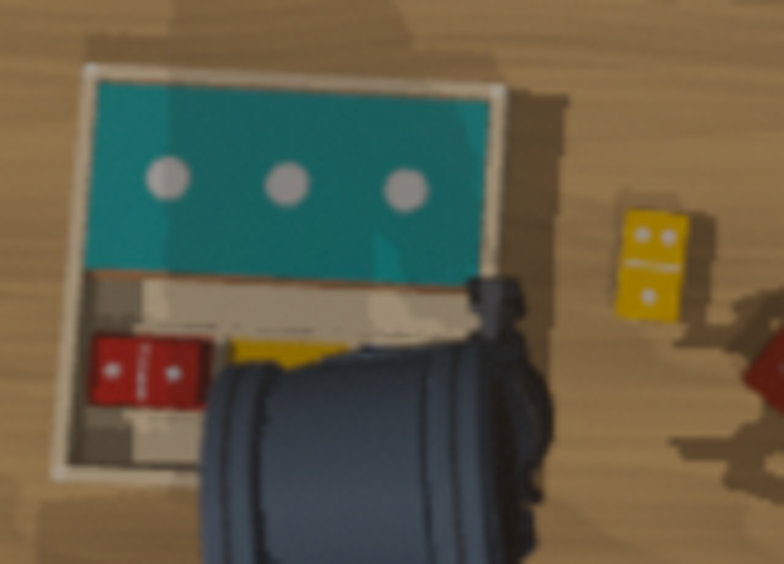

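Red lies in its bay (crop 150,372), yellow at (653,266) still unmoved.

>>> {"api": "send_rows", "payload": {"moves": [[2, -2, 0, 0, 0, 0.15], [4, -4, 0, 0, 0, 0.3], [6.9, -8, 0, 0, 0, 0.45], [6.9, -8, 0, 0, 0, 0.6], [6.9, -8, 1, 0, 0, 0.75], [6.9, -8, 2, 0, 0, 0.9], [6.9, -8, 3, 0, 0, 1.05], [6.9, -8, 4, 0, 0, 1.2], [6.9, -8, 5, 0, 0, 1.35], [6.9, -8, 5, 0, 0, 1.5]], "gripper": 5.5}}

```text
time_s: 21.35
tool_pos: [0.5638, 0.051, 0.0751]
ee_rot: [-0.002, -0.012, 1.0, 0.0]
force: [0.5, 0.2, 0.6]
finger_gap: 0.0549
finger_force: 0.0
```

```bash
python3 - <<'E'
from h import *
im,_=robot.get_image("top"); print(blobs("top",im,"yellow",.022))
plan(564,44.4,60,84.5)
E
```

```text
[]
at [564.3  51.   75.9] yaw 91.1 q [-0.03  0.19 -0.09  1.3   0.   -0.05] F [ 0.5  0.  -0.7] gap 55.1
  -> shift cm [ 0.04 -0.66  1.59] turn z rad 0.115
```

>>> {"api": "send_rows", "payload": {"moves": [[0, -0.6, 0, 0, 0, 0.11], [0, -0.6, 1, 0, 0, 0.11], [0, -0.6, 1.5, 0, 0, 0.11], [0, -0.6, 1.5, 0, 0, 0.11]]}}

```text
time_s: 21.8
tool_pos: [0.564, 0.045, 0.0607]
ee_rot: [-0.001, 0.039, 0.999, 0.0]
force: [0.3, -0.4, -0.4]
finger_gap: 0.0548
finger_force: 0.0
```

```bash
python3 - <<'E'
from h import *
plan(564,44.4,21,84.5)
im,d=robot.get_image("scene"); print(blobs("scene",im,"yellow",.022,(260,190,330,240)))
cv2.imwrite("pics/s5.png",cv2.resize(im[110:260,220:370],None,fx=3.5,fy=3.5))
E
```

```text
at [564.   45.   60.7] yaw 85.5 q [-0.04  0.2  -0.11  1.27  0.    0.04] F [ 0.3 -0.4 -0.4] gap 54.8
  -> shift cm [-0.02 -0.06  3.97] turn z rad 0.018
[[570.7, 47.7, 77.8, 53.4, -5.6]]
```

View pics/s5.png

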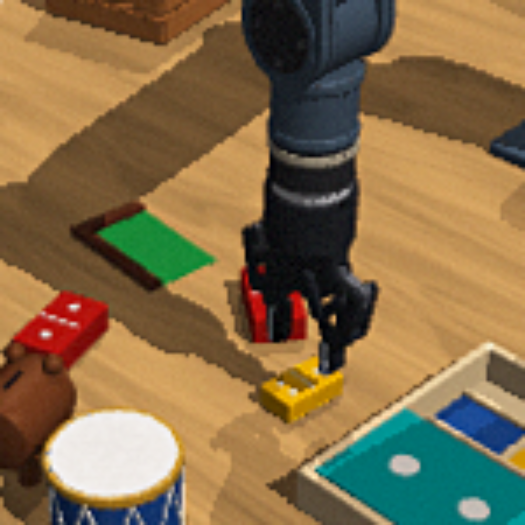

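The gripper stands above yellow, which hasn't moved (crop 300,388).

>>> {"api": "send_rows", "payload": {"moves": [[0, -0.05, 1, 0, 0, 0.015], [0, -0.05, 2, 0, 0, 0.015], [0, -0.05, 3, 0, 0, 0.015], [0, -0.05, 3.9, 0, 0, 0.015], [0, -0.05, 3.9, 0, 0, 0.015]]}}

```text
time_s: 22.35
tool_pos: [0.5633, 0.0443, 0.021]
ee_rot: [-0.002, 0.048, 0.999, -0.0]
force: [0.0, -0.7, -0.4]
finger_gap: 0.0549
finger_force: 0.0
```

>>> {"api": "send_rows", "payload": {"moves": [[0, 0, 0, 0, 0, 0], [0, 0, 0, 0, 0, 0], [0, 0, 0, 0, 0, 0], [0, 0, 0, 0, 0, 0], [0, 0, -2, 0, 0, 0], [0, 0, -5, 0, 0, 0], [0, 0, -6, 0, 0, 0], [0, 0, -6, 0, 0, 0]], "gripper": 3.0, "newtons": 40}}

```text
time_s: 23.15
tool_pos: [0.5672, 0.0441, 0.0861]
ee_rot: [0.003, 0.048, 0.999, 0.0]
force: [-0.1, -0.6, 0.1]
finger_gap: 0.0368
finger_force: 42.2
```

```bash
python3 - <<'E'
from h import *
plan(*C(40,26),60,173.2)
E
```

```text
at [567.2  44.1  86.1] yaw 84.5 q [-0.04  0.18 -0.08  1.31 -0.    0.06] F [-0.1 -0.6  0.1] gap 36.8
  -> shift cm [  4.66 -29.52   2.57] turn z rad -1.548
```

>>> {"api": "send_rows", "payload": {"moves": [[0.5, -3, 0, 0, 0, -0.15], [1, -6, 0, 0, 0, -0.3], [1.5, -9, 0, 0, 0, -0.45], [2, -12, 0, 0, 0, -0.6], [2.5, -15, 0, 0, 0, -0.75], [3, -18, 0, 0, 0, -0.9], [3.5, -21, 0, 0, 0, -1.05], [4, -24, 0, 0, 0, -1.2], [4.4, -27, 0, 0, 0, -1.35], [4.7, -29.5, 0, 0, 0, -1.5]]}}

```text
time_s: 24.15
tool_pos: [0.4887, -0.2459, 0.0815]
ee_rot: [-0.0, -0.648, 0.762, 0.001]
force: [1.4, 0.4, -0.1]
finger_gap: 0.037
finger_force: 42.1
```

>>> {"api": "send_rows", "payload": {"moves": [[0, 0, 1, 0, 0, -0.05], [0, 0, 2, 0, 0, -0.05], [0, 0, 2, 0, 0, -0.05], [0, 0, 2, 0, 0, -0.05], [0, 0, 2, 0, 0, -0.05]]}}

```text
time_s: 24.65
tool_pos: [0.4903, -0.2443, 0.0634]
ee_rot: [-0.0, -0.665, 0.747, 0.0]
force: [0.7, -0.0, -0.0]
finger_gap: 0.0369
finger_force: 42.2
```

```bash
python3 - <<'E'
from h import *
plan(*C(40,26),21.8,173.2)
E
```

```text
at [ 490.3 -244.3   63.4] yaw 173.4 q [-0.58  0.15 -0.16  1.27  0.   -2.04] F [ 0.7 -0.  -0. ] gap 36.9
  -> shift cm [ 0.06 -0.25  4.16] turn z rad 0.003
```

>>> {"api": "send_rows", "payload": {"moves": [[0, -0.2, 2, 0, 0, 0], [0, -0.2, 3.5, 0, 0, 0], [0, -0.2, 4.1, 0, 0, 0], [0, -0.2, 4.1, 0, 0, 0], [0, -0.5, 4.1, 0, 0, 0], [0, -0.7, 4.1, 0, 0, 0], [0, -0.8, 4.1, 0, 0, 0], [0, -0.8, 4.1, 0, 0, 0]]}}

```text
time_s: 25.45
tool_pos: [0.4969, -0.2456, 0.0234]
ee_rot: [-0.001, -0.665, 0.747, 0.001]
force: [-3.8, 0.8, 5.9]
finger_gap: 0.0367
finger_force: 43.3
```

>>> {"api": "send_rows", "payload": {"moves": [[0, -0.1, 0, 0, 0, 0], [0.3, -0.1, 0, 0, 0, 0], [0.5, -0.1, 0, 0, 0, 0], [0.6, -0.1, 0, 0, 0, 0], [0.7, -0.1, 0, 0, 0, 0], [0.7, -0.1, 0, 0, 0, 0]]}}

```text
time_s: 26.05
tool_pos: [0.4983, -0.2509, 0.0235]
ee_rot: [0.001, -0.665, 0.747, 0.001]
force: [-0.8, 4.5, 6.5]
finger_gap: 0.0365
finger_force: 43.4
```

>>> {"api": "send_rows", "payload": {"moves": [[0, 0, -0.15, 0, 0, 0], [0.1, -0.1, -0.15, 0, 0, 0], [0.2, -0.15, -0.15, 0, 0, 0], [0.3, -0.2, -0.15, 0, 0, 0], [0.3, -0.2, -0.15, 0, 0, 0]]}}

```text
time_s: 26.55
tool_pos: [0.4983, -0.2522, 0.0237]
ee_rot: [0.002, -0.665, 0.747, 0.004]
force: [-4.2, 10.3, 7.3]
finger_gap: 0.0366
finger_force: 43.5
```

Firm contact with both strips; release, then nudge the end with closed fingertips as before.

>>> {"api": "send_rows", "payload": {"moves": [[-0.1, 0, 0, 0, 0, 0], [-0.1, 0, 0, 0, 0, 0], [-0.1, 0, -0.1, 0, 0, 0], [-0.1, 0, -3, 0, 0, 0], [-0.1, 0, -6, 0, 0, 0], [-4, 0, -6, 0, 0, 0], [-5.6, 0, -6, 0, 0, 0], [-5.6, 0, -6, 0, 0, 0]], "gripper": 5.5}}

```text
time_s: 27.35
tool_pos: [0.5064, -0.199, 0.0838]
ee_rot: [-0.0, -0.666, 0.746, 0.0]
force: [-0.1, -0.2, -0.2]
finger_gap: 0.0548
finger_force: 0.0
```

```bash
python3 - <<'E'
from h import *
plan(*C(88,19),22.5,173.2)
E
```

```text
at [ 506.4 -199.    83.8] yaw 173.5 q [-0.5   0.12 -0.14  1.31 -0.   -1.95] F [-0.1 -0.2 -0.2] gap 54.8
  -> shift cm [-0.05  0.11  6.13] turn z rad 0.005
```

>>> {"api": "send_rows", "payload": {"moves": [[0, 0.1, 0, 0, 0, 0], [0, 0.1, 2, 0, 0, 0], [0, 0.1, 4, 0, 0, 0], [0, 0.1, 6, 0, 0, 0], [0, 0.1, 6, 0, 0, 0], [0.5, 0.1, 6, 0, 0, 0], [0.8, 0.1, 6, 0, 0, 0], [1.0, 0.1, 6, 0, 0, 0], [1.1, 0.1, 6, 0, 0, 0], [1.1, 0.1, 6, 0, 0, 0]], "gripper": 0}}

```text
time_s: 28.35
tool_pos: [0.5051, -0.2103, 0.0252]
ee_rot: [0.002, -0.665, 0.747, 0.0]
force: [0.5, 4.4, 2.6]
finger_gap: -0.0
finger_force: 2.4
```

>>> {"api": "send_rows", "payload": {"moves": [[0.1, 0, 0, 0, 0, 0], [0.15, 0, 0, 0, 0, 0], [0.2, 0, 0, 0, 0, 0], [0.2, 0, 0, 0, 0, 0]]}}

```text
time_s: 28.75
tool_pos: [0.5051, -0.2104, 0.0253]
ee_rot: [0.003, -0.665, 0.746, 0.001]
force: [0.7, 8.2, 3.9]
finger_gap: 0.0001
finger_force: 4.4
```

>>> {"api": "send_rows", "payload": {"moves": [[-0.5, 0, 0, 0, 0, 0], [-1.5, 0, 0, 0, 0, 0], [-1.5, 0, -3, 0, 0, 0], [-1.5, 0, -6, 0, 0, 0], [-9, 0, -10, 0, 0, 0], [-16, 0, -10, 0, 0, 0], [-16, 0, -10, 0, 0, 0], [-16, 0, -10, 0, 0, 0]], "gripper": 5.5}}

```text
time_s: 29.55
tool_pos: [0.5238, -0.0496, 0.1262]
ee_rot: [0.002, -0.667, 0.745, -0.001]
force: [0.1, -0.4, -0.3]
finger_gap: 0.0548
finger_force: 0.0
```

```bash
python3 - <<'E'
from h import *
im,_=robot.get_image("top"); print(blobs("top",im,"yellow",.022)); corner_report(im,"yellow")
print(blobs("top",im,"red",.028,(135,220,240,290),40))
plan(*C(33,19.5),60,173.2)
E
```

```text
[]
green x [0.5, 80.6] green y [-10.8, 84.6]
yellow x [-13.0, -0.6, 49.8, 54.2, 69.4] [-13.1, -0.7, 48.3, 54.5, 68.0] y [1.1, 16.2, 22.1, 38.6] [0.8, 7.9, 15.4, 24.3, 31.1, 38.7, 73.2]
[[497.8, 338.5, 63.6, 37.2, -89.4]]
at [523.4 -51.8 125.4] yaw 173.6 q [-0.23  0.05 -0.13  1.38 -0.   -1.69] F [-0.1 -0.5  0. ] gap 55.0
  -> shift cm [20.27  0.27  6.55] turn z rad 0.007
```

>>> {"api": "send_rows", "payload": {"moves": [[5, 0.1, 0, 0, 0, 0], [10, 0.2, 0, 0, 0, 0], [15, 0.3, 0, 0, 0, 0], [20.2, 0.3, 2, 0, 0, 0], [20.2, 0.3, 4, 0, 0, 0], [20.2, 0.3, 6.5, 0, 0, 0], [20.2, 0.3, 6.5, 0, 0, 0], [20.2, 0.3, 6.5, 0, 0, 0]]}}

```text
time_s: 30.4
tool_pos: [0.4949, -0.2551, 0.0584]
ee_rot: [-0.001, -0.664, 0.748, 0.001]
force: [-0.3, 0.6, 0.8]
finger_gap: 0.0553
finger_force: 0.0
```

```bash
python3 - <<'E'
from h import *
plan(*C(33,19.5),22,173.2)
E
```

```text
at [ 494.9 -255.1   58.4] yaw 173.2 q [-0.6   0.17 -0.14  1.26 -0.   -2.05] F [-0.3  0.6  0.8] gap 55.3
  -> shift cm [-0.26 -0.32  3.64] turn z rad 0.001
```

>>> {"api": "send_rows", "payload": {"moves": [[-0.2, -0.3, 1.5, 0, 0, 0], [-0.2, -0.3, 3, 0, 0, 0], [-0.2, -0.3, 3.6, 0, 0, 0], [-0.2, -0.3, 3.6, 0, 0, 0], [-0.2, -0.3, 3.6, 0, 0, 0]]}}

```text
time_s: 30.9
tool_pos: [0.4992, -0.2528, 0.0228]
ee_rot: [-0.0, -0.665, 0.747, 0.0]
force: [0.4, -0.4, 0.1]
finger_gap: 0.055
finger_force: 0.0
```

>>> {"api": "send_rows", "payload": {"moves": [[0, 0, 0, 0, 0, 0], [0, 0, 0, 0, 0, 0], [0, 0, 0, 0, 0, 0], [0, 0, -1.5, 0, 0, 0], [0, 0, -4, 0, 0, 0], [0, 0, -8, 0, 0, 0], [0, 0, -8, 0, 0, 0]], "gripper": 3.0, "newtons": 40}}

```text
time_s: 31.6
tool_pos: [0.504, -0.2558, 0.1112]
ee_rot: [0.002, -0.665, 0.747, -0.007]
force: [1.7, -0.7, 1.3]
finger_gap: 0.0366
finger_force: 41.8
```

```bash
python3 - <<'E'
from h import *
im,_=robot.get_image("top"); cv2.imwrite("pics/bays.png",cv2.resize(im[190:300,130:240],None,fx=5,fy=5,interpolation=cv2.INTER_CUBIC))
plan(494,263,100,177.7)
print([world("top",p,.006)[0]*1000 for p in ([187,262],)], blobs("top",im,"yellow",.006,(150,240,235,290)))
E
```

```text
at [ 502.8 -255.1  108.5] yaw 173.3 q [-0.59  0.15 -0.06  1.35  0.   -2.04] F [-0.3  0.5 -0.7] gap 36.6
  -> shift cm [-51.36   6.91   0.55] turn z rad -0.076
[array([493.12267445, 265.76558622,   6.        ])] [[493.9, 262.5, 68.2, 42.7, 87.6]]
```

View pics/bays.png

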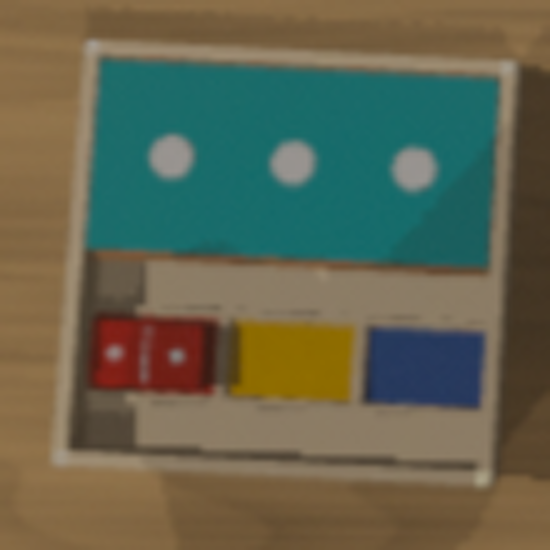

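Red sits flat in its bay (crop 155,353), with the yellow and blue bays clear beside it.

>>> {"api": "send_rows", "payload": {"moves": [[-4, 0.5, 0, 0, 0, -0.02], [-9, 1.2, 0, 0, 0, -0.04], [-14, 1.8, 0, 0, 0, -0.06], [-19, 2.5, 0, 0, 0, -0.08], [-24, 3.2, 0, 0, 0, -0.08], [-29, 3.8, 0, 0, 0, -0.08], [-34, 4.5, 0, 0, 0, -0.08], [-39, 5.2, 0, 0, 0, -0.08], [-44, 5.9, 0, 0, 0, -0.08], [-48, 6.5, 0, 0, 0, -0.08]]}}

```text
time_s: 32.65
tool_pos: [0.49, 0.2339, 0.1027]
ee_rot: [0.0, -0.694, 0.72, 0.0]
force: [1.3, 0.7, -1.5]
finger_gap: 0.0369
finger_force: 41.7
```

>>> {"api": "send_rows", "payload": {"moves": [[-3, 0.1, 0, 0, 0, 0], [-3, 0.1, 2, 0, 0, 0], [-3, 0.1, 4, 0, 0, 0], [-3, 0.1, 4, 0, 0, 0], [-3, 0.1, 4, 0, 0, 0], [-3, 0.1, 4, 0, 0, 0]]}}

```text
time_s: 33.25
tool_pos: [0.4914, 0.2613, 0.0641]
ee_rot: [0.001, -0.694, 0.72, -0.0]
force: [0.0, -1.2, -0.5]
finger_gap: 0.0367
finger_force: 41.7
```

```bash
python3 - <<'E'
from h import *
plan(494,262.6,29.5,177.7)
E
```

```text
at [491.4 261.3  64.1] yaw 177.9 q [ 0.37  0.17 -0.14  1.27  0.   -1.17] F [ 0.  -1.2 -0.5] gap 36.7
  -> shift cm [-0.13 -0.25  3.46] turn z rad 0.003
```

>>> {"api": "send_rows", "payload": {"moves": [[-0.1, -0.25, 0.5, 0, 0, 0], [-0.1, -0.25, 1.5, 0, 0, 0], [-0.1, -0.25, 2.5, 0, 0, 0], [-0.1, -0.25, 3, 0, 0, 0], [-0.1, -0.25, 3.3, 0, 0, 0], [-0.1, -0.25, 3.5, 0, 0, 0], [-0.1, -0.25, 3.6, 0, 0, 0], [-0.1, -0.25, 3.6, 0, 0, 0]]}}

```text
time_s: 34.05
tool_pos: [0.4921, 0.2617, 0.03]
ee_rot: [-0.001, -0.694, 0.72, 0.0]
force: [-7.9, -3.6, 15.5]
finger_gap: 0.0372
finger_force: 43.5
```

>>> {"api": "send_rows", "payload": {"moves": [[0, 0, -0.2, 0, 0, 0], [0, 0, -0.2, 0, 0, 0], [0, 0, -0.2, 0, 0, 0], [0, 0, -2, 0, 0, 0], [0, 0, -4, 0, 0, 0], [0, 0, -8, 0, 0, 0], [5, 0, -10, 0, 0, 0], [10, 0, -10, 0, 0, 0], [15, 0, -10, 0, 0, 0], [18, 0, -10, 0, 0, 0]], "gripper": 5.2}}

```text
time_s: 35.05
tool_pos: [0.4863, 0.0798, 0.1269]
ee_rot: [-0.0, -0.694, 0.72, -0.0]
force: [0.9, -0.3, -0.2]
finger_gap: 0.0517
finger_force: 0.0
```

>>> {"api": "send_rows", "payload": {"moves": [[4, 0, 0, 0, 0, 0], [8, 0, 0, 0, 0, 0], [10, 0, 0, 0, 0, 0], [10, 0, 0, 0, 0, 0]]}}

```text
time_s: 35.45
tool_pos: [0.4827, -0.0201, 0.1265]
ee_rot: [-0.0, -0.692, 0.721, -0.0]
force: [-0.2, 0.2, -0.6]
finger_gap: 0.052
finger_force: 0.0
```

```bash
python3 - <<'E'
from h import *
im,d=robot.get_image("top"); cv2.imwrite("pics/bays2.png",cv2.resize(im[190:300,130:240],None,fx=5,fy=5,interpolation=cv2.INTER_CUBIC))
print(blobs("top",im,"red",.028,(135,220,240,290),40),blobs("top",im,"yellow",.028,(135,220,240,290),40))
# heights from depth on a line across the bays
a=np.radians(-2.3); c=np.array([494,262.3])
for x in (-10,0,10):
    pts=[np.r_[c+[x*np.cos(a)-y*np.sin(a),x*np.sin(a)+y*np.cos(a)],28] for y in (105,90,80,70,55,25,10,0,-10,-25,-80)]
    q=proj("top",pts); cam=robot.camera_info("top")
    z=[]
    for u,v in q:
        dd=d[int(round(v)),int(round(u))]; w=rot(cam["orientation"]).apply([(u-cam["cx"])/cam["fx"]*dd,(v-cam["cy"])/cam["fy"]*dd,dd])+cam["position"]; z.append(round(w[2]*1000,1))
    print(z)
plan(610,262,90,87.7)
E
```

```text
[[497.8, 338.4, 63.5, 37.2, -89.4]] [[495.3, 261.2, 66.7, 41.8, 87.6]]
[np.float64(26.7), np.float64(29.4), np.float64(28.9), np.float64(25.1), np.float64(29.0), np.float64(26.5), np.float64(30.7), np.float64(28.4), np.float64(26.5), np.float64(24.7), np.float64(8.8)]
[np.float64(25.1), np.float64(26.6), np.float64(24.8), np.float64(29.9), np.float64(24.9), np.float64(26.4), np.float64(25.7), np.float64(26.5), np.float64(26.5), np.float64(28.2), np.float64(9.0)]
[np.float64(27.5), np.float64(27.2), np.float64(27.4), np.float64(27.2), np.float64(28.4), np.float64(28.6), np.float64(30.0), np.float64(28.4), np.float64(27.1), np.float64(29.0), np.float64(6.7)]
at [482.7 -18.6 126.5] yaw 177.7 q [-0.18 -0.05 -0.24  1.39  0.   -1.71] F [ 0.4 -0.  -0.4] gap 52.0
  -> shift cm [-28.54 -11.62   3.65] turn z rad -1.57
```

View pics/bays2.png

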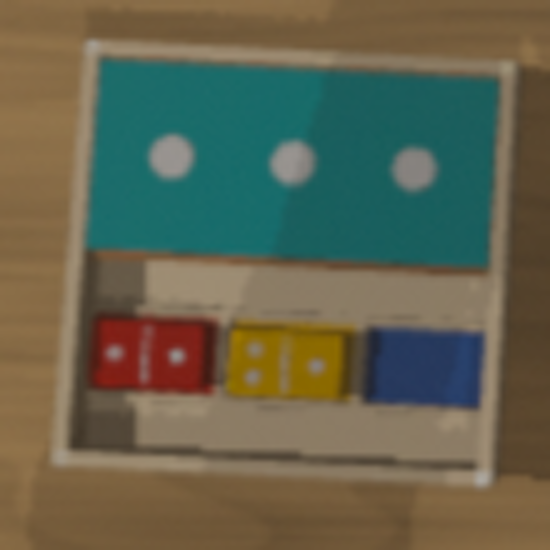

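Both dominoes lie flat in their own bays (red 155,353, yellow 287,360), tops at about 28 mm. Next, shut the lid.

>>> {"api": "send_rows", "payload": {"moves": [[-5, -2, 0, 0, 0, 0], [-10, -4, 0, 0, 0, 0], [-15, -6, 0, 0, 0, 0], [-20, -8, 0, 0, 0, 0], [-24, -10, 0, 0, 0, 0], [-28.1, -11.8, 0, 0, 0, 0], [-28.1, -11.8, 3, 0, 0, 0], [-28.1, -11.8, 5.5, 0, 0, 0], [-28.1, -11.8, 5.5, 0, 0, 0], [-28.1, -11.8, 5.5, 0, 0, 0]], "gripper": 0}}

```text
time_s: 36.5
tool_pos: [0.6097, 0.2597, 0.071]
ee_rot: [-0.001, -0.695, 0.719, 0.001]
force: [0.5, -0.3, 0.4]
finger_gap: -0.0004
finger_force: 0.0
```

```bash
python3 - <<'E'
from h import *
plan(612,257.7,54,177.7)
E
```

```text
at [609.7 259.7  71. ] yaw 178.0 q [ 0.3   0.44  0.21  1.35  0.   -1.23] F [ 0.5 -0.3  0.4] gap -0.4
  -> shift cm [ 0.19 -0.24  1.7 ] turn z rad 0.005
```

>>> {"api": "send_rows", "payload": {"moves": [[0, 0, 1, 0, 0, 0], [0, 0, 1.5, 0, 0, 0], [0, 0, 1.65, 0, 0, 0], [0, 0, 1.75, 0, 0, 0], [0, 0, 1.85, 0, 0, 0], [0, 0, 1.9, 0, 0, 0], [0, 0, 1.9, 0, 0, 0]]}}

```text
time_s: 37.2
tool_pos: [0.6115, 0.2587, 0.0541]
ee_rot: [0.0, -0.694, 0.72, -0.0]
force: [-1.6, -1.6, 4.2]
finger_gap: -0.0
finger_force: 2.0
```

>>> {"api": "send_rows", "payload": {"moves": [[0, 0, 0.12, 0, 0, 0], [0, 0.5, 0.15, 0, 0, 0], [0, 1.5, 0.15, 0, 0, 0], [0, 2.5, 0.15, 0, 0, 0], [0, 3.5, 0.15, 0, 0, 0], [0, 4.5, 0.15, 0, 0, 0], [0, 5.5, 0.15, 0, 0, 0], [0, 6.5, 0.15, 0, 0, 0]]}}

```text
time_s: 38.0
tool_pos: [0.5485, 0.2611, 0.0541]
ee_rot: [0.002, -0.694, 0.72, -0.002]
force: [1.3, -1.6, 6.6]
finger_gap: 0.0001
finger_force: 3.2
```

>>> {"api": "send_rows", "payload": {"moves": [[0, 1, 0, 0, 0, 0], [0, 2, 0, 0, 0, 0], [0, 3, 0, 0, 0, 0], [0, 4, 0, 0, 0, 0], [0, 4.8, 0, 0, 0, 0], [0, 5.3, 0, 0, 0, 0], [0, 5.6, 0, 0, 0, 0], [0, 5.6, 0, 0, 0, 0]]}}

```text
time_s: 38.8
tool_pos: [0.4929, 0.2638, 0.054]
ee_rot: [0.003, -0.694, 0.72, -0.002]
force: [1.8, -0.7, 6.7]
finger_gap: 0.0002
finger_force: 3.5
```

>>> {"api": "send_rows", "payload": {"moves": [[0, 0.2, 0.05, 0, 0, 0], [0, 0.5, 0.05, 0, 0, 0], [0, 0.8, 0.05, 0, 0, 0], [0, 0.8, 0.05, 0, 0, 0]]}}

```text
time_s: 39.2
tool_pos: [0.4861, 0.2645, 0.054]
ee_rot: [0.004, -0.694, 0.72, -0.002]
force: [4.2, -0.4, 6.9]
finger_gap: -0.0001
finger_force: 3.4
```

>>> {"api": "send_rows", "payload": {"moves": [[0, 0, -3, 0, 0, 0], [0, 0, -6, 0, 0, 0], [4, 0, -10, 0, 0, 0], [9, 0, -10, 0, 0, 0], [14, 0, -10, 0, 0, 0], [19, 0, -10, 0, 0, 0], [24, 0, -10, 0, 0, 0], [24, 0, -10, 0, 0, 0]]}}

```text
time_s: 40.0
tool_pos: [0.4728, 0.0191, 0.1504]
ee_rot: [-0.001, -0.691, 0.722, -0.0]
force: [-0.6, 0.3, -0.9]
finger_gap: 0.0001
finger_force: 0.0
```

```bash
python3 - <<'E'
from h import *
im,d=robot.get_image("top"); print(blobs("top",im,"teal",.04,(135,190,240,300)))
cv2.imwrite("pics/end.png",cv2.resize(im[120:300,60:400],None,fx=2.3,fy=2.3,interpolation=cv2.INTER_CUBIC))
E
```

```text
[[494.1, 262.9, 228.7, 106.4, 87.7]]
```

View pics/end.png

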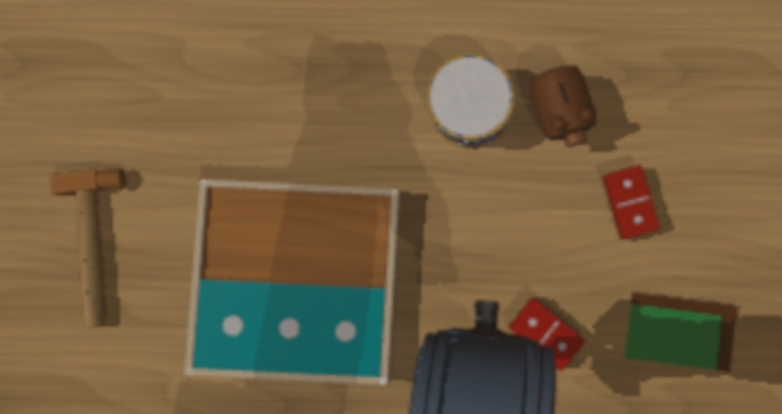

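The lid is at its stop (mid 494 mm, equal to the case origin), nothing else has moved, and no blue domino is visible anywhere. I'm handing in.

```bash
python3 -c "
from plant import robot
print(robot.finish_job())"
```

```text
the job is handed in; nothing more can be done
None
```

The job is handed in, but no pass or fail result came back: I opened the lid, squared the red and yellow dominoes in the corner, laid each in its own bay (there was no blue one) and shut the lid, and the cup, hammer, drum and piggy bank were never touched.

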